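# Zero the coffee grinder's concentric dial by feel

## Task

Zero the coffee grinder: turn only the inner knob on its top clockwise until you feel it come up against the burrs, and snug it lightly but firmly against them without forcing, leaving the outer ring as it is. Then turn only the outer ring anticlockwise until its red zero mark lines up with the black pointer line of the knob, with the knob left up against the burrs. Let go, and leave the jars and mug standing round about where they are.

Things in the scene. Friction and masses are not known exactly. Their poses are not given: they have to be found in the camera images.
- grinder: coffee grinder, grey head on a black base, fixed to the worktop; base 130 x 110 mm, head 124 x 104 mm, flat top of the head at z = 140 mm, with a round seat (33 mm radius) up to 141 mm that carries the outer ring and, on the same vertical axis, the inner knob. Origin: on the worktop, straight below that axis. x points to the back of the grinder, z up.
- inner_knob (a joint): angle of the inner knob (rad), growing clockwise seen from above; at 0 its pointer line points along the grinder's -x. Turns with a steady friction of about 0.04 N m and stays where left. Clockwise, 0.4 to 1.4 rad from its start, it meets the burrs: where cannot be seen or read and differs every time. From there the torque rises as on a spring, 3 N m per rad
- knob_grip (a point): on the axis of the round aluminium inner knob (26 mm across, 24 mm tall, from 159 to 183 mm above the worktop, all of it above the ring's top), 10 mm below its top. Snug against the burrs is 0.07 to 0.25 N m on top of its friction, kept up for 0.3 s; over 0.26 N m is forcing. Let go, it springs back a few hundredths of a rad and stays against the burrs
- knob_pointer (a point): point 24 mm out from the axis in the direction of the knob's black pointer line, at the height of the knob's top (the line itself ends at the knob's rim, 13 mm out); it turns with the knob
- outer_ring (a joint): angle of the outer ring (rad), growing clockwise seen from above; at 0 its zero mark points along the grinder's -x. Turns with a steady friction of about 0.08 N m, stays where left, has no stop in its working range; starts 0.4 to 1.6 rad clockwise of where it must end
- ring_zero (a point): point on the red zero mark of the round black outer ring (56 mm across, 18 mm tall, from 141 to 159 mm above the worktop, white graduations on top), 24 mm out from the axis, at the ring's top; it turns with the ring
- jam_jar: bystander: jam jar with red lid, 65 mm across, 82 mm tall, loose; origin under its centre
- spice_jar: bystander: glass spice jar with green cap, 46 mm across, 106 mm tall, loose; origin under its centre
- mug: bystander: white mug, 78 x 110 x 97 mm with its handle, loose; origin at the underside's centre
Mind the look-alikes: they are no part of the job. Of the things that look like the grinder, the larger one is meant.

How it is judged:
By the outcome, as a careful person would: the job done as asked, in the order asked, and still so for the second after the job is handed in, with the robot touching nothing.
It also fails if it takes over 72 s, if anything falls off the work surface, if the arm or the gripper's body presses on something with over 40 N, if the wrist force passes 120 N, or if a joint passes its speed limit or range.

## Robot

A 6-joint arm with a two-finger parallel gripper is mounted at the origin on a cart in front of the work surface, level with it; the furniture and walls round the work are solid. World frame = base frame: x ahead of the robot, y to its left, z up, the work surface at z = 0. Lengths are in mm, angles in rad, forces in N, time in s.
With the tool pointing down it reaches from about 350 to 875 mm from the base axis. Payload 4.2 kg.
Tool frame: the origin (TCP) lies at the very end of the fingers, on their centre line; the grasp point (between the pads) lies 19 mm behind it; z points along the fingers, y is the direction in which the jaws open and shut (so a half turn about z gives the same grasp; the last joint's range is limited). The gripper opens to 85 mm and grips with 20 to 120 N. Pads are 22 mm wide; open, the fingers measure 114 mm over their backs; the gripper's body (76 mm by 85 mm) begins 54 mm behind the grasp point. The pads swing forward as they close: fully open they stand 13 mm farther back than shut.
Start: joints at [1.425, 0.385, 0.008, 0, -1.194, -0.259], TCP at [246.113, 574.48, 231.312] pointing down, gripper open.
Joint ranges: [-3.14, 3.14], [-1.21, 2.06], [-1.07, 1.41], [-3.16, 2.05], [-2.99, -0.16], [-3.1, 3.1]. Speed limits (rad/s): [2.79, 2.79, 3.14, 3.14, 3.14, 3.14].

## Interface

Orientations are given as a unit quaternion [x, y, z, w].
In Python, from bench import arm gives the robot as it stands.
- The arm moves only by the tool apply_moves, never from a script. Its argument "plan" is one flat list of numbers, 5 for each row, row after row: the gripper's target within -1 to 1 (shut at 1, half-way at 0, fully open at -1), then the shift along the world's x, y, z in m, then the turn about the world's z in degrees. A call has 1 to 8 rows; each row is the pose to reach, as a shift and turn from the pose commanded when the call began; what a row does not reach only later rows make up. A row lasts 1/12 s, in which the tool goes at most 41.7 mm and 7.16 degrees, less where a joint would pass 70% of its speed; a pose out of reach is approached as far as the arm can. A call with a gripper value outside its range is refused whole. The fingers move at their own pace and stop on an object; the grip force is fixed at half the most. Time passes only in rows, so rows that repeat a pose let the fingers close. It gives the time, the measured TCP pose, the force and the opening at its end, in the units of the state.
- arm.read_state(): the state, without advancing time (a new reading comes with each control period).
- arm.get_image(name): name is "scene" or "top" or "wrist"; returns a dict with "color" (420x560x3 uint8, red, green, blue), "range_z" (420x560 float32, mm along the optical axis (not along the pixel's ray), 0 where there is no reading), "camera_matrix" (3x3 intrinsics, pixels), "camera_from_world" (4x4, takes a point from world to camera coordinates); the wrist camera has in their place "mount" (4x4, takes a point from camera to tool coordinates, whose origin is the TCP and whose axes are the flange's). Camera axes: x right, y down, z forward; pixel columns grow to the right and rows downward; lengths in mm; the calibration is good to about 2 mm. A picture is of the moment at which its call begins: read the wrist's pose just before it.
- arm.job_done(): hands the job in, once; it reports no verdict.
The state is a dict: "clock": time; "joints": joint angles; "joint_vel": joint speeds; "joint_efforts": joint torques, N m; "position": TCP position; "ee_rot": TCP orientation; "contact_force": force on the tool from outside, world axes, zero at the start; "wrist_torque": the same for the moment, N m; "gripper_width": finger opening in mm.
Only numpy, scipy, OpenCV 4.12 (cv2) and the standard library are available. Lean on these libraries where they do the work, as an engineer would, in place of code of your own. Each camera call takes 0.05 s, during which the arm holds its last target.

## Working session

There is one attempt and no reset: what is moved stays moved. The work goes in short steps, Python scripts to look and compute and a tool call to move; the robot and the scene stay as the last step left them, time stands still between calls to the robot, and variables do not carry over. Pictures are saved under pics/ and viewed, and the job is handed in when it is done.

Besides the shell and the picture viewer there is one more tool, called in YAML: its name, and indented under it one key for each argument. apply_moves: Moves the arm, as the interface text tells. Its arguments: {"type":"object","properties":{"plan":{"type":"array","items":{"type":"number"}}},"required":["plan"]}

```bash
mkdir -p pics; ls; python3 - <<'E'
from bench import arm
import cv2,pickle
s=arm.read_state(); print(s)
d={}
for n in ("scene","top","wrist"):
    im=arm.get_image(n); d[n]=im
    cv2.imwrite(f"pics/{n}0.png",im["color"][:,:,::-1])
pickle.dump((s,d),open("d0.pkl","wb"))
print(d["top"]["camera_matrix"],d["top"]["camera_from_world"],d["wrist"]["mount"])
E
```

```text
pics
{'clock': 0.0, 'joints': array([ 1.42461949e+00,  3.85570031e-01,  6.62932394e-03, -4.92313617e-04,
       -1.19400094e+00, -2.58613741e-01]), 'joint_vel': array([-5.10839760e-04,  1.69222071e-04,  1.23160329e-03,  9.97708817e-05,
        1.44611906e-03,  9.23120714e-04]), 'joint_efforts': array([ 1.06273109e-05, -3.92287123e+01,  1.88398308e+01,  4.18614417e+00,
       -4.64095589e-03,  3.90541018e-06]), 'position': array([245.88814624, 573.96622738, 230.21581113]), 'ee_rot': array([ 9.79569048e-01, -2.01105142e-01, -1.68158328e-04,  1.08382000e-03]), 'contact_force': array([ 0.29115811,  0.26793709, -0.41696045]), 'wrist_torque': array([-0.00447744, -0.06748205, -0.01252561]), 'gripper_width': 85.54993763979904}
[[493.16102488   0.         292.80557575]
 [  0.         493.16102488 217.49452014]
 [  0.           0.           1.        ]] [[-1.54833630e-02 -9.99819068e-01 -1.10497787e-02 -5.35750099e+01]
 [-9.87052659e-01  1.70482857e-02 -1.59487942e-01  5.76738319e+02]
 [ 1.59647465e-01  8.43730370e-03 -9.87138034e-01  1.21874026e+03]
 [ 0.00000000e+00  0.00000000e+00  0.00000000e+00  1.00000000e+00]] [[-5.46862226e-04 -9.64959045e-01 -2.62399966e-01  6.63120413e+01]
 [ 9.99999708e-01 -3.87554501e-04 -6.58871445e-04  5.63094338e-02]
 [ 5.34089673e-04 -2.62400250e-01  9.64958975e-01 -1.42496646e+02]
 [ 0.00000000e+00  0.00000000e+00  0.00000000e+00  1.00000000e+00]]
```

View pics/scene0.png

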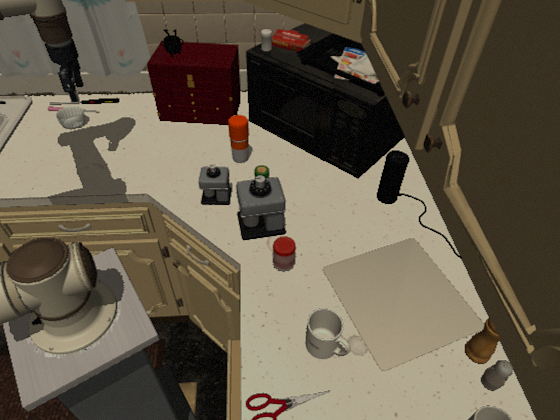

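View pics/top0.png

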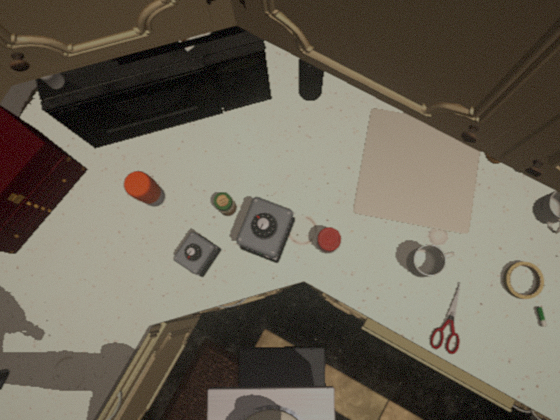

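View pics/wrist0.png

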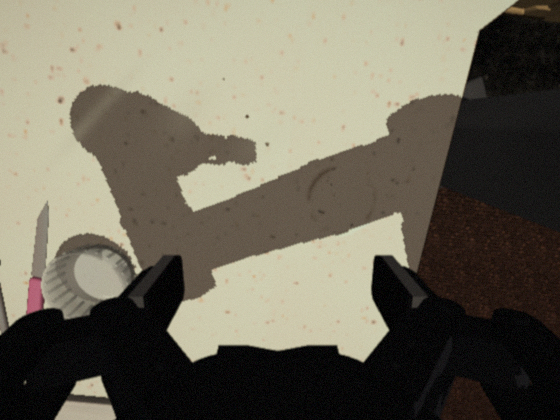

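The top view shows the large grinder at about (264,223). The spice jar is at (222,203), the jam jar at (328,239), the small look-alike at (196,252) and the mug at (428,260). Next I'll measure positions and zoom in.

```bash
cat > h.py <<'E'
import numpy as np,cv2,pickle
from scipy.spatial.transform import Rotation as R
def cw(im,state=None):
    "world_from_camera"
    if "camera_from_world" in im: return np.linalg.inv(im["camera_from_world"])
    T=np.eye(4);T[:3,:3]=R.from_quat(state["ee_rot"]).as_matrix();T[:3,3]=state["position"]
    return T@im["mount"]
def onplane(im,uv,z,state=None):
    W=cw(im,state);K=im["camera_matrix"]
    d=W[:3,:3]@(np.linalg.inv(K)@np.array([uv[0],uv[1],1.]));o=W[:3,3]
    return o+d*(z-o[2])/d[2]
def proj(im,p,state=None):
    c=np.linalg.inv(cw(im,state))@np.append(p,1.);q=im["camera_matrix"]@c[:3];return q[:2]/q[2]
E
python3 - <<'E'
from h import *
s,d=pickle.load(open("d0.pkl","rb"))
t=d["top"]
c=t["color"][180:280,190:350,::-1]
cv2.imwrite("pics/topz.png",cv2.resize(c,None,fx=5,fy=5,interpolation=cv2.INTER_CUBIC))
for uv,z in [((264,223),165),((328,239),82),((222,201),106),((428,258),97),((193,250),110)]: print(uv,onplane(t,uv,z))
# height map points
W=cw(t);K=t["camera_matrix"];v,u=np.mgrid[:420,:560];r=t["range_z"]
P=np.stack([(u-K[0,2])/K[0,0]*r,(v-K[1,2])/K[1,1]*r,r,np.ones_like(r)],-1)@W.T
z=P[...,2]
m=((z>130)&(z<145)&(abs(u-264)<45)&(abs(v-225)<45)).astype(np.uint8)
print(m.sum(),P[m>0][:,:3].mean(0))
rect=cv2.minAreaRect(P[m>0][:,:2].astype(np.float32));print(rect)
m=((z>152)&(abs(u-264)<40)&(abs(v-225)<40));print(m.sum(),P[m][:,:3].mean(0),z[m].max())
print(cv2.minEnclosingCircle(P[m][:,:2].astype(np.float32)))
E
```

```text
(264, 223) [544.76744013   2.92189504 165.        ]
(328, 239) [ 514.63149454 -149.4483972    82.        ]
(222, 201) [610.15810703 109.90248479 106.        ]
(428, 258) [ 462.59213213 -389.07957505   97.        ]
(193, 250) [490.15324882 178.46623962 110.        ]
1717 [539.54550192   4.62758491 139.03755057]
((541.8829956054688, 5.475227355957031), (103.87544250488281, 124.01150512695312), 67.77689361572266)
485 [5.31308397e+02 1.85203337e-01 2.29593324e+02] 1294.4556768465118
((471.9031982421875, -30.469358444213867), 107.1316909790039)
```

View pics/topz.png

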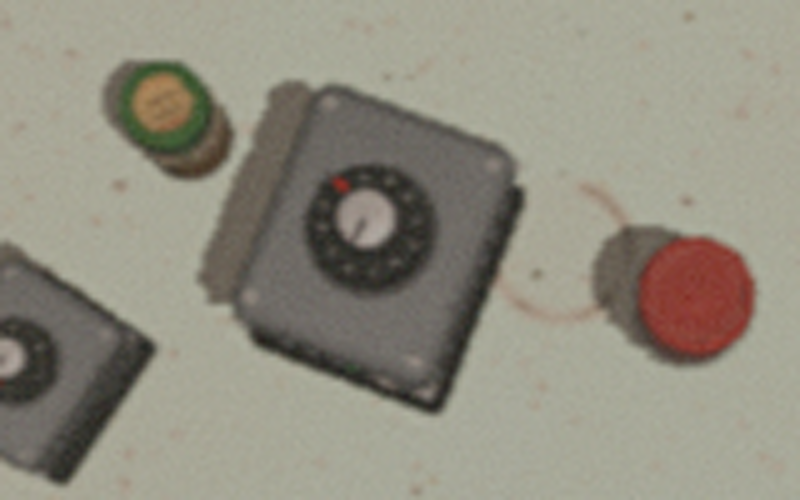

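apply_moves:
  plan: [-1, 0.005, -0.01, 0.025, 0, -1, 0.018, -0.035, 0.05, 0, -1, 0.034, -0.066, 0.07, 0, -1, 0.051, -0.098, 0.07, 0, -1, 0.068, -0.13, 0.07, 0, -1, 0.085, -0.163, 0.07, 0, -1, 0.102, -0.196, 0.07, 0, -1, 0.119, -0.228, 0.07, 0]

```text
clock: 0.82
position: [365.4, 344.5, 301.2]
ee_rot: [0.98, -0.201, -0.0, 0.0]
contact_force: [0.2, 0.5, 0.2]
gripper_width: 85.5
```

apply_moves:
  plan: [-1, 0.017, -0.032, 0, 0, -1, 0.034, -0.065, 0, 0, -1, 0.051, -0.098, 0, 0, -1, 0.068, -0.13, 0, 0, -1, 0.085, -0.163, 0, 0, -1, 0.102, -0.196, 0, 0, -1, 0.119, -0.228, 0, 0, -1, 0.135, -0.26, 0, 0]

```text
clock: 1.48
position: [500.5, 84.7, 301.2]
ee_rot: [0.98, -0.201, -0.0, -0.0]
contact_force: [1.5, 0.9, -0.5]
gripper_width: 85.5
```

apply_moves:
  plan: [-1, 0.015, -0.03, -0.002, 0, -1, 0.028, -0.055, -0.005, 0, -1, 0.038, -0.074, -0.008, 0, -1, 0.043, -0.083, -0.01, 0, -1, 0.043, -0.083, -0.01, 0, -1, 0.043, -0.083, -0.01, 0]

```text
clock: 1.98
position: [542.9, 3.4, 290.8]
ee_rot: [0.979, -0.201, -0.001, 0.0]
contact_force: [0.0, 0.0, -0.4]
gripper_width: 85.6
```

```bash
python3 - <<'E'
from bench import arm
from h import *
s=arm.read_state();w=arm.get_image("wrist");pickle.dump((s,w),open("w1.pkl","wb"))
print(s)
cv2.imwrite("pics/w1.png",w["color"][:,:,::-1])
print(proj(w,[543,3.5,183],s),proj(w,[543,3.5,159],s))
E
```

```text
{'clock': 1.9833, 'joints': array([ 3.04774625e-01,  2.07384419e-01, -9.30552187e-02, -2.94728586e-04,
       -1.27141365e+00,  8.60400628e-01]), 'joint_vel': array([ 0.02635215, -0.01623622, -0.00132516,  0.00101497, -0.00091099,
       -0.00137399]), 'joint_efforts': array([-6.27869368e-01, -3.00306416e+01,  1.93549883e+01,  4.32084605e+00,
        5.81833869e-03,  1.48882734e-02]), 'position': array([542.90505427,   3.35230542, 290.82340373]), 'ee_rot': array([ 9.79495424e-01, -2.01465670e-01, -5.30280701e-04,  1.33840818e-04]), 'contact_force': array([ 0.04708728,  0.00093688, -0.36597556]), 'wrist_torque': array([ 0.01808729,  0.01202716, -0.0463853 ]), 'gripper_width': 85.61418041537755}
[277.22628699 204.89176661] [277.23890998 198.02304603]
```

View pics/w1.png

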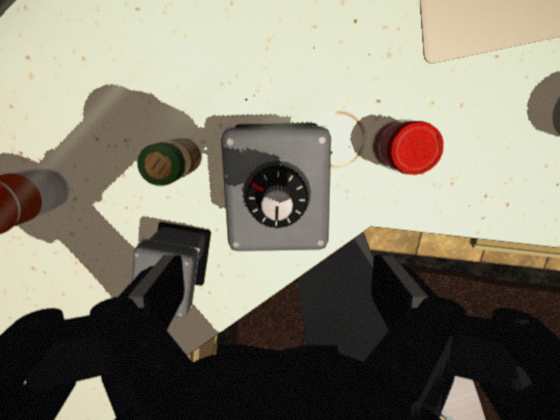

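The wrist view shows the grinder centred. The knob disc is near (277,206), with its pointer facing image-down, and the red mark is near (257,187). Next I'll fit the circles.

```bash
cat >> h.py <<'E'
def analyse(w,s,z_axis_guess,tag=None):
    im=w["color"].astype(int)
    c0=proj(w,[*z_axis_guess,183],s)
    v,u=np.mgrid[:420,:560]
    near=(np.hypot(u-c0[0],v-c0[1])<60)
    # head (grey) vs ring (dark): fit knob
    mx=im.max(2)
    kn=((mx>125)&near).astype(np.uint8)
    kn=cv2.morphologyEx(kn,cv2.MORPH_OPEN,np.ones((5,5)))
    n,l,st,ce=cv2.connectedComponentsWithStats(kn)
    res={}
    j=min(range(1,n),key=lambda i:np.hypot(*(ce[i]-c0))+ (1e3 if st[i,4]<100 else 0))
    cs,_=cv2.findContours((l==j).astype(np.uint8),cv2.RETR_EXTERNAL,cv2.CHAIN_APPROX_NONE)
    (cx,cy),rad=cv2.minEnclosingCircle(max(cs,key=len))
    res["knob"]=(cx,cy,rad,st[j,4]); 
    res["knob_w"]=onplane(w,(cx,cy),183,s)
    rd=(im[...,0]>90)&(im[...,0]>2*im[...,1])&(im[...,0]>2*im[...,2])&near
    if rd.any():
        ru=np.array([u[rd].mean(),v[rd].mean()]); res["red"]=(ru,rd.sum()); res["red_w"]=onplane(w,ru,159,s)
    return res
E
python3 - <<'E'
from h import *
s,w=pickle.load(open("w1.pkl","rb"))
print(analyse(w,s,(543,3.5)))
c=w["color"][145:255,210:350,::-1]
cv2.imwrite("pics/w1z.png",cv2.resize(c,None,fx=5,fy=5,interpolation=cv2.INTER_CUBIC))
print("depth knob", w["range_z"][200:212,272:282].mean())
E
```

```text
{'knob': (276.78924560546875, 205.16116333007812, 15.363617897033691, np.int32(503)), 'knob_w': array([542.93142681,   3.92108969, 183.        ]), 'red': (array([257.09090909, 186.77272727]), np.int64(22)), 'red_w': array([559.50452803,  15.87133654, 159.        ])}
depth knob 258.97787
```

View pics/w1z.png

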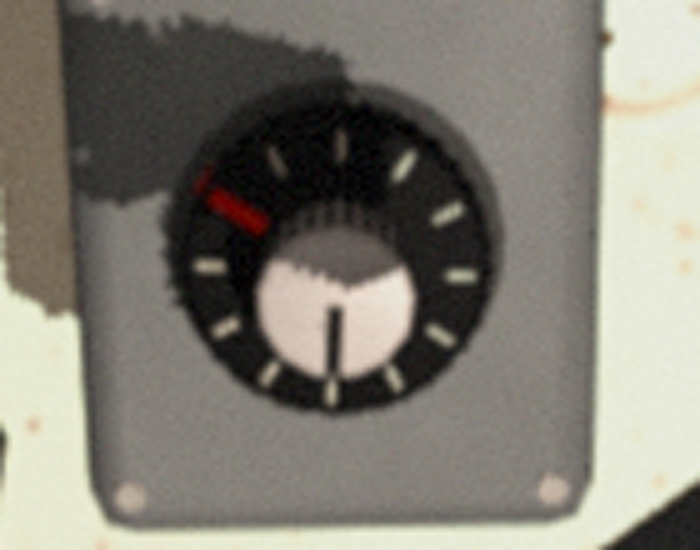

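apply_moves:
  plan: [-1, 0, 0.0002, -0.015, 0, -1, 0, 0.0002, -0.037, 0, -1, 0, 0.0002, -0.06, 0, -1, 0, 0.0002, -0.083, 0, -1, 0, 0.0002, -0.104, 0, -1, 0, 0.0002, -0.118, 0, -1, 0, 0.0002, -0.126, 0, -1, 0, 0.0002, -0.128, 0]

```text
clock: 2.7
position: [542.2, 4.5, 162.3]
ee_rot: [0.98, -0.2, -0.001, 0.0]
contact_force: [-0.7, -0.2, -0.2]
gripper_width: 85.4
```

apply_moves:
  plan: [-1, 0, 0, 0, 0, -1, 0, 0, 0, 0]

```text
clock: 2.87
position: [543.8, 4.2, 164.5]
ee_rot: [0.98, -0.201, 0.001, -0.0]
contact_force: [0.3, 1.0, 0.8]
gripper_width: 85.5
```

```bash
python3 - <<'E'
from bench import arm
from h import *
s=arm.read_state();w=arm.get_image("wrist");pickle.dump((s,w),open("w2.pkl","wb"))
print(s["position"],s["contact_force"],s["wrist_torque"])
t=arm.get_image("scene")
cv2.imwrite("pics/w2.png",w["color"][:,:,::-1])
cv2.imwrite("pics/s2.png",cv2.resize(t["color"][130:270,180:320,::-1],None,fx=4,fy=4))
E
```

```text
[543.80335425   4.22989189 164.50260485] [0.29250211 0.97499323 0.76352479] [ 0.00147637 -0.04070835 -0.01262522]
```

View pics/w2.png

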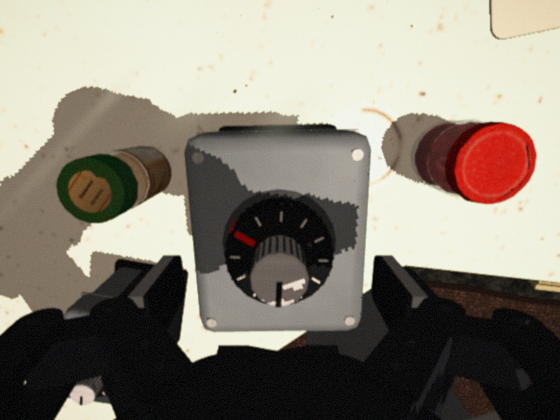

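View pics/s2.png

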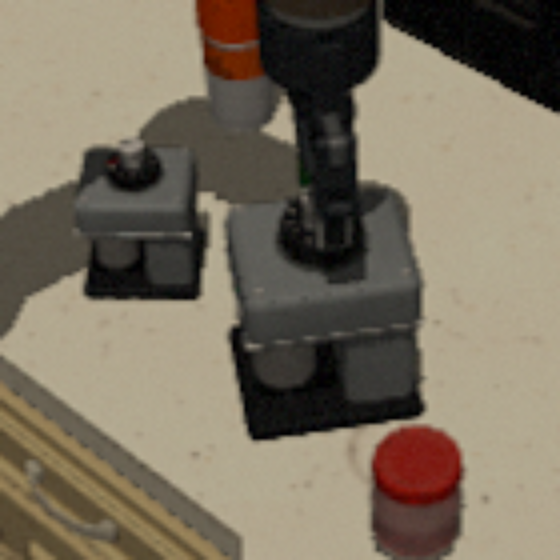

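apply_moves:
  plan: [1, 0, 0, 0, 0, 1, 0, 0, 0, 0, 1, 0, 0, 0, 0, 1, 0, 0, 0, 0, 1, 0, 0, 0, 0, 1, 0, 0, 0, 0]

```text
clock: 3.47
position: [543.2, 3.7, 163.7]
ee_rot: [0.98, -0.201, 0.0, -0.0]
contact_force: [-1.3, 0.1, 2.6]
gripper_width: 23.8
```

apply_moves:
  plan: [1, 0, 0, 0, 0, 1, 0, 0, 0, 0, 1, 0, 0, 0, 0, 1, 0, 0, 0, 0]

```text
clock: 3.8
position: [543.2, 3.7, 163.7]
ee_rot: [0.98, -0.201, 0.0, -0.0]
contact_force: [-2.2, 0.8, 4.5]
gripper_width: 23.6
```

```bash
python3 - <<'E'
from bench import arm
from h import *
s=arm.read_state();w=arm.get_image("wrist");pickle.dump((s,w),open("w3.pkl","wb"))
print(s)
cv2.imwrite("pics/w3.png",w["color"][:,:,::-1])
s=arm.read_state();print(s["wrist_torque"],s["joint_efforts"])
E
```

```text
{'clock': 3.8, 'joints': array([ 3.05477110e-01,  3.06864591e-01, -2.91934329e-01,  1.28027249e-04,
       -9.71670542e-01,  8.60592624e-01]), 'joint_vel': array([-3.72922756e-04, -5.18546576e-05,  2.34357796e-04,  1.37825795e-03,
       -8.43866674e-04, -9.38220629e-04]), 'joint_efforts': array([-4.24703043e-01, -3.08478856e+01,  1.59397709e+01,  3.57484147e+00,
        3.84563673e-01,  2.99869920e-03]), 'position': array([543.19494436,   3.7049714 , 163.67992736]), 'ee_rot': array([ 9.79601565e-01, -2.00949605e-01,  1.68517570e-04, -3.32782579e-05]), 'contact_force': array([-2.15900001,  0.78326315,  4.50275303]), 'wrist_torque': array([ 0.25841188,  0.49826869, -0.00138572]), 'gripper_width': 23.604684264495482}
[0.2163505  0.50078037 0.02018263] [-4.45453981e-01 -3.06943274e+01  1.58821410e+01  3.56014431e+00
  4.09398749e-01  2.77451822e-03]
```

View pics/w3.png

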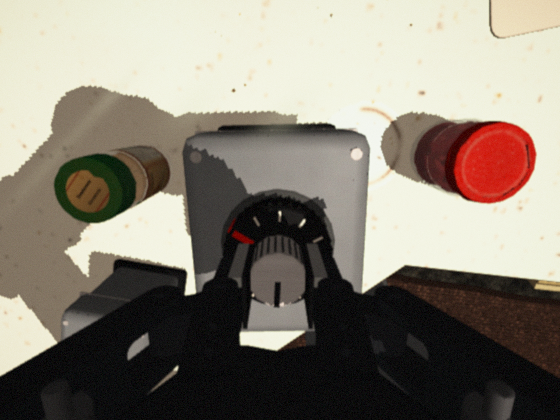

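apply_moves:
  plan: [1, 0, 0, 0, -2, 1, 0, 0, 0, -5, 1, 0, 0, 0, -9, 1, 0, 0, 0, -13, 1, 0, 0, 0, -17, 1, 0, 0, 0, -19, 1, 0, 0, 0, -20, 1, 0, 0, 0, -20]

```text
clock: 4.52
position: [543.1, 3.5, 163.7]
ee_rot: [0.93, -0.368, 0.0, 0.0]
contact_force: [-1.7, -0.0, 4.6]
gripper_width: 23.8
```

```bash
cat > st.py <<'E'
from bench import arm
import numpy as np
from scipy.spatial.transform import Rotation as R
s=arm.read_state()
x=R.from_quat(s["ee_rot"]).as_matrix()[:,0]
print("t%.2f yaw %.2f j6 %.4f eff6 %.4f F %s T %s w %.2f pos %s"%(s["clock"],np.degrees(np.arctan2(x[1],x[0])),s["joints"][5],s["joint_efforts"][5],s["contact_force"].round(1),s["wrist_torque"].round(3),s["gripper_width"],s["position"].round(1)))
E
python3 st.py
```

```text
t4.52 yaw -43.20 j6 0.5112 eff6 -0.0716 F [-1.7 -0.   4.6] T [ 0.041  0.638 -0.001] w 23.83 pos [543.1   3.5 163.7]
```

```bash
cat > stn.py <<'E'
from bench import arm
import numpy as np
from scipy.spatial.transform import Rotation as R
E=[];T=[]
for i in range(5):
    s=arm.read_state();E.append(s["joint_efforts"][5]);T.append(s["wrist_torque"][2]);arm.get_image("top")
x=R.from_quat(s["ee_rot"]).as_matrix()[:,0]
print("t%.2f yaw %.2f j6 %.4f eff6 %s Tz %s mean %.3f F %s w %.2f pos %s"%(s["clock"],np.degrees(np.arctan2(x[1],x[0])),s["joints"][5],np.round(E,3),np.round(T,3),np.mean(T),s["contact_force"].round(1),s["gripper_width"],s["position"].round(1)))
E
python3 stn.py
```

```text
t4.72 yaw -43.18 j6 0.5117 eff6 [-0.072  0.015  0.034  0.037  0.037] Tz [-0.001  0.015 -0.009  0.014 -0.075] mean -0.011 F [-1.9 -0.1  5.1] w 23.34 pos [543.1   3.6 163.7]
```

apply_moves:
  plan: [1, 0, 0, 0, -1, 1, 0, 0, 0, -2, 1, 0, 0, 0, -3, 1, 0, 0, 0, -3]

```text
clock: 5.1
position: [543.1, 3.5, 163.7]
ee_rot: [0.92, -0.392, 0.0, 0.0]
contact_force: [-2.6, 0.2, 6.1]
gripper_width: 23.6
```

```bash
python3 stn.py
```

```text
t5.30 yaw -46.17 j6 0.4594 eff6 [-0.069  0.008  0.026  0.029  0.028] Tz [-0.002  0.012  0.019  0.016 -0.109] mean -0.013 F [-3.1  0.   5.3] w 24.09 pos [543.1   3.5 163.7]
```

apply_moves:
  plan: [1, 0, 0, 0, -1, 1, 0, 0, 0, -2, 1, 0, 0, 0, -3, 1, 0, 0, 0, -3, 1, 0, 0, 0, -3, 1, 0, 0, 0, -3]

```text
clock: 5.85
position: [543.1, 3.5, 163.7]
ee_rot: [0.909, -0.416, 0.0, 0.0]
contact_force: [-2.6, -0.9, 5.4]
gripper_width: 23.8
```

```bash
python3 st.py
```

```text
t5.85 yaw -49.17 j6 0.4070 eff6 0.0285 F [-2.6 -0.9  5.4] T [ 0.033  0.621 -0.03 ] w 23.79 pos [543.1   3.5 163.7]
```

apply_moves:
  plan: [1, 0, 0, 0, -1, 1, 0, 0, 0, -2, 1, 0, 0, 0, -3, 1, 0, 0, 0, -3, 1, 0, 0, 0, -3, 1, 0, 0, 0, -3]

```text
clock: 6.35
position: [543.0, 3.5, 163.7]
ee_rot: [0.898, -0.44, 0.0, 0.0]
contact_force: [-2.4, -0.2, 4.8]
gripper_width: 23.6
```

```bash
python3 st.py
```

```text
t6.35 yaw -52.17 j6 0.3547 eff6 0.0284 F [-2.4 -0.2  4.8] T [ 0.05   0.582 -0.004] w 23.59 pos [543.    3.5 163.7]
```

apply_moves:
  plan: [1, 0, 0, 0, -1, 1, 0, 0, 0, -2, 1, 0, 0, 0, -3, 1, 0, 0, 0, -3, 1, 0, 0, 0, -3, 1, 0, 0, 0, -3]

```text
clock: 6.85
position: [543.0, 3.5, 163.7]
ee_rot: [0.886, -0.463, 0.0, 0.0]
contact_force: [-2.2, 0.9, 5.3]
gripper_width: 23.5
```

```bash
python3 st.py
```

```text
t6.85 yaw -55.17 j6 0.3023 eff6 0.0284 F [-2.2  0.9  5.3] T [0.06  0.633 0.017] w 23.54 pos [543.    3.5 163.7]
```

```bash
python3 - <<'E'
from bench import arm
from h import *
w=arm.get_image("wrist")
cv2.imwrite("pics/w4.png",w["color"][:,:,::-1])
E
```

```text
(no output)
```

View pics/w4.png

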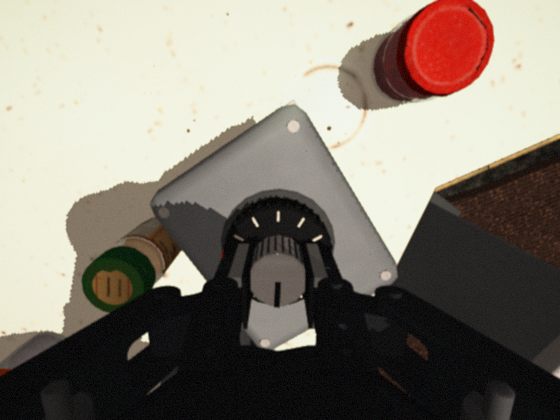

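The pointer has turned with the gripper and still faces image-down at (277,292). The ring hasn't moved: its red mark now sits at (224,254), behind the left finger. I'll carry on.

apply_moves:
  plan: [1, 0, 0, 0, -1, 1, 0, 0, 0, -2, 1, 0, 0, 0, -3, 1, 0, 0, 0, -3, 1, 0, 0, 0, -3, 1, 0, 0, 0, -3]

```text
clock: 7.4
position: [543.0, 3.5, 163.7]
ee_rot: [0.874, -0.486, 0.0, 0.0]
contact_force: [-2.3, -0.0, 5.6]
gripper_width: 23.6
```

```bash
python3 st.py
```

```text
t7.40 yaw -58.17 j6 0.2500 eff6 0.0283 F [-2.3 -0.   5.6] T [ 0.023  0.647 -0.054] w 23.63 pos [543.    3.5 163.7]
```

apply_moves:
  plan: [1, 0, 0, 0, -1, 1, 0, 0, 0, -2, 1, 0, 0, 0, -3, 1, 0, 0, 0, -3, 1, 0, 0, 0, -3, 1, 0, 0, 0, -3]

```text
clock: 7.9
position: [542.9, 3.4, 163.7]
ee_rot: [0.861, -0.509, -0.0, 0.0]
contact_force: [-2.7, -0.8, 5.5]
gripper_width: 23.7
```

```bash
python3 st.py
```

```text
t7.90 yaw -61.17 j6 0.1976 eff6 0.0282 F [-2.7 -0.8  5.5] T [ 0.022  0.683 -0.023] w 23.66 pos [542.9   3.4 163.7]
```

apply_moves:
  plan: [1, 0, 0, 0, -1, 1, 0, 0, 0, -2, 1, 0, 0, 0, -3, 1, 0, 0, 0, -3, 1, 0, 0, 0, -3, 1, 0, 0, 0, -3]

```text
clock: 8.4
position: [542.9, 3.4, 163.7]
ee_rot: [0.847, -0.531, -0.0, 0.0]
contact_force: [-1.7, 0.3, 5.7]
gripper_width: 23.6
```

```bash
python3 st.py
```

```text
t8.40 yaw -64.18 j6 0.1453 eff6 0.0281 F [-1.7  0.3  5.7] T [ 0.017  0.697 -0.04 ] w 23.60 pos [542.9   3.4 163.7]
```

apply_moves:
  plan: [1, 0, 0, 0, -1, 1, 0, 0, 0, -2, 1, 0, 0, 0, -3, 1, 0, 0, 0, -3, 1, 0, 0, 0, -3, 1, 0, 0, 0, -3]

```text
clock: 8.9
position: [542.9, 3.4, 163.7]
ee_rot: [0.833, -0.553, -0.0, 0.0]
contact_force: [-2.3, -0.1, 6.1]
gripper_width: 24.0
```

```bash
python3 st.py
```

```text
t8.90 yaw -67.18 j6 0.0929 eff6 0.0281 F [-2.3 -0.1  6.1] T [0.032 0.73  0.008] w 24.01 pos [542.9   3.4 163.7]
```

apply_moves:
  plan: [1, 0, 0, 0, -1, 1, 0, 0, 0, -2, 1, 0, 0, 0, -3, 1, 0, 0, 0, -3, 1, 0, 0, 0, -3, 1, 0, 0, 0, -3]

```text
clock: 9.4
position: [542.9, 3.4, 163.7]
ee_rot: [0.818, -0.575, -0.0, 0.0]
contact_force: [-2.7, -0.0, 5.9]
gripper_width: 23.7
```

```bash
python3 st.py
```

```text
t9.40 yaw -70.17 j6 0.0406 eff6 0.0280 F [-2.7 -0.   5.9] T [-0.008  0.73  -0.047] w 23.71 pos [542.9   3.4 163.7]
```

apply_moves:
  plan: [1, 0, 0, 0, -1, 1, 0, 0, 0, -2, 1, 0, 0, 0, -3, 1, 0, 0, 0, -3, 1, 0, 0, 0, -3, 1, 0, 0, 0, -3]

```text
clock: 9.9
position: [542.9, 3.4, 163.7]
ee_rot: [0.803, -0.596, -0.0, 0.0]
contact_force: [-3.3, 0.4, 5.7]
gripper_width: 23.7
```

```bash
python3 st.py
```

```text
t9.90 yaw -73.18 j6 -0.0118 eff6 0.0280 F [-3.3  0.4  5.7] T [-0.027  0.71   0.03 ] w 23.73 pos [542.9   3.4 163.7]
```

apply_moves:
  plan: [1, 0, 0, 0, -1, 1, 0, 0, 0, -2, 1, 0, 0, 0, -3, 1, 0, 0, 0, -3, 1, 0, 0, 0, -3, 1, 0, 0, 0, -3]

```text
clock: 10.4
position: [542.8, 3.4, 163.7]
ee_rot: [0.787, -0.617, -0.0, 0.0]
contact_force: [-1.9, 0.2, 5.8]
gripper_width: 23.8
```

```bash
python3 st.py
```

```text
t10.40 yaw -76.18 j6 -0.0642 eff6 0.0279 F [-1.9  0.2  5.8] T [-0.02   0.769 -0.101] w 23.82 pos [542.8   3.4 163.7]
```

```bash
python3 stn.py
```

```text
t10.60 yaw -76.18 j6 -0.0642 eff6 [0.028 0.028 0.028 0.028 0.028] Tz [-0.101  0.    -0.03   0.014 -0.071] mean -0.038 F [-2.8 -0.7  6. ] w 23.81 pos [542.8   3.4 163.7]
```

apply_moves:
  plan: [1, 0, 0, 0, -1, 1, 0, 0, 0, -2, 1, 0, 0, 0, -2, 1, 0, 0, 0, -2, 1, 0, 0, 0, -2]

```text
clock: 11.07
position: [542.8, 3.4, 163.7]
ee_rot: [0.776, -0.631, -0.0, 0.0]
contact_force: [-3.3, -0.4, 5.7]
gripper_width: 23.6
```

```bash
python3 stn.py
```

```text
t11.27 yaw -78.18 j6 -0.0991 eff6 [0.028 0.028 0.027 0.027 0.027] Tz [-0.008 -0.018 -0.044 -0.062 -0.069] mean -0.040 F [-2.4  0.3  4.6] w 23.49 pos [542.8   3.4 163.7]
```

apply_moves:
  plan: [1, 0, 0, 0, -1, 1, 0, 0, 0, -2, 1, 0, 0, 0, -3, 1, 0, 0, 0, -3, 1, 0, 0, 0, -3, 1, 0, 0, 0, -3]

```text
clock: 11.82
position: [542.8, 3.4, 163.7]
ee_rot: [0.759, -0.651, -0.0, 0.0]
contact_force: [-1.9, 0.7, 5.1]
gripper_width: 23.6
```

```bash
python3 st.py
```

```text
t11.82 yaw -81.18 j6 -0.1515 eff6 0.0278 F [-1.9  0.7  5.1] T [-0.043  0.808 -0.045] w 23.65 pos [542.8   3.4 163.7]
```

apply_moves:
  plan: [1, 0, 0, 0, -1, 1, 0, 0, 0, -2, 1, 0, 0, 0, -3, 1, 0, 0, 0, -3, 1, 0, 0, 0, -3, 1, 0, 0, 0, -3]

```text
clock: 12.32
position: [542.8, 3.4, 163.7]
ee_rot: [0.742, -0.67, -0.0, 0.0]
contact_force: [-2.3, -0.5, 6.7]
gripper_width: 23.8
```

```bash
python3 st.py
```

```text
t12.32 yaw -84.18 j6 -0.2038 eff6 0.0278 F [-2.3 -0.5  6.7] T [-0.041  0.835 -0.033] w 23.83 pos [542.8   3.4 163.7]
```

apply_moves:
  plan: [1, 0, 0, 0, -1, 1, 0, 0, 0, -2, 1, 0, 0, 0, -3, 1, 0, 0, 0, -3, 1, 0, 0, 0, -3, 1, 0, 0, 0, -3]

```text
clock: 12.82
position: [542.7, 3.4, 163.6]
ee_rot: [0.724, -0.689, -0.0, 0.0]
contact_force: [-2.7, -0.2, 6.8]
gripper_width: 23.6
```

```bash
python3 st.py
```

```text
t12.82 yaw -87.18 j6 -0.2562 eff6 0.0278 F [-2.7 -0.2  6.8] T [-0.027  0.823 -0.068] w 23.58 pos [542.7   3.4 163.6]
```

```bash
python3 - <<'E'
from bench import arm
from h import *
w=arm.get_image("wrist")
cv2.imwrite("pics/w5.png",cv2.resize(w["color"][150:370,180:380,::-1],None,fx=2.5,fy=2.5))
E
```

```text
(no output)
```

View pics/w5.png

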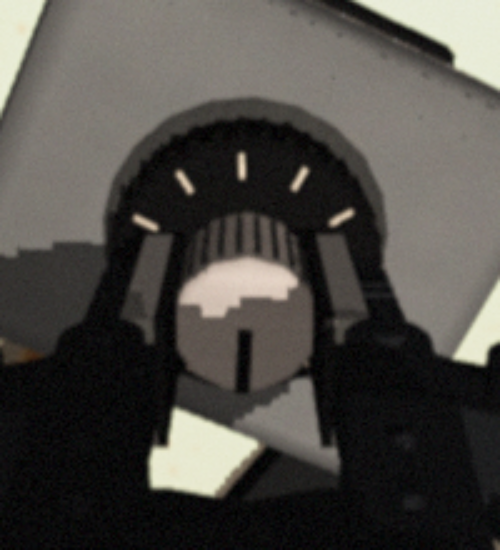

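The pointer still faces straight image-down at (245,362) in this crop, so the knob isn't slipping. I'll continue.

apply_moves:
  plan: [1, 0, 0, 0, -1, 1, 0, 0, 0, -2, 1, 0, 0, 0, -3, 1, 0, 0, 0, -3, 1, 0, 0, 0, -3, 1, 0, 0, 0, -3]

```text
clock: 13.37
position: [542.7, 3.4, 163.7]
ee_rot: [-0.706, 0.708, 0.0, -0.0]
contact_force: [-3.3, -0.2, 5.6]
gripper_width: 23.7
```

```bash
python3 st.py
```

```text
t13.37 yaw -90.18 j6 -0.3086 eff6 0.0277 F [-3.3 -0.2  5.6] T [ 0.047  0.867 -0.027] w 23.69 pos [542.7   3.4 163.7]
```

apply_moves:
  plan: [1, 0, 0, 0, -1, 1, 0, 0, 0, -2, 1, 0, 0, 0, -3, 1, 0, 0, 0, -3, 1, 0, 0, 0, -3, 1, 0, 0, 0, -3]

```text
clock: 13.87
position: [542.7, 3.4, 163.7]
ee_rot: [-0.687, 0.726, 0.0, -0.0]
contact_force: [-3.7, -0.5, 6.7]
gripper_width: 23.6
```

```bash
python3 st.py
```

```text
t13.87 yaw -93.17 j6 -0.3609 eff6 0.0277 F [-3.7 -0.5  6.7] T [0.018 0.869 0.024] w 23.61 pos [542.7   3.4 163.7]
```

apply_moves:
  plan: [1, 0, 0, 0, -1, 1, 0, 0, 0, -2, 1, 0, 0, 0, -3, 1, 0, 0, 0, -3, 1, 0, 0, 0, -3, 1, 0, 0, 0, -3]

```text
clock: 14.37
position: [542.6, 3.4, 163.7]
ee_rot: [-0.668, 0.744, 0.0, -0.001]
contact_force: [-3.9, 0.6, 6.6]
gripper_width: 23.7
```

```bash
python3 st.py
```

```text
t14.37 yaw -96.17 j6 -0.4131 eff6 0.0051 F [-3.9  0.6  6.6] T [0.025 0.864 0.001] w 23.73 pos [542.6   3.4 163.7]
```

Effort has changed for the first time, so contact is starting. I'll go in 1° steps.

apply_moves:
  plan: [1, 0, 0, 0, -0.5, 1, 0, 0, 0, -1, 1, 0, 0, 0, -1, 1, 0, 0, 0, -1, 1, 0, 0, 0, -1]

```text
clock: 14.78
position: [542.6, 3.4, 163.7]
ee_rot: [-0.662, 0.75, 0.0, -0.001]
contact_force: [-2.9, -0.0, 5.7]
gripper_width: 23.8
```

```bash
python3 stn.py
```

```text
t14.98 yaw -97.16 j6 -0.4304 eff6 [-0.056 -0.056 -0.056 -0.056 -0.056] Tz [0.026 0.038 0.045 0.035 0.044] mean 0.037 F [-3.2  0.3  6.6] w 23.30 pos [542.6   3.4 163.7]
```

apply_moves:
  plan: [1, 0, 0, 0, -0.5, 1, 0, 0, 0, -1, 1, 0, 0, 0, -1, 1, 0, 0, 0, -1, 1, 0, 0, 0, -1, 1, 0, 0, 0, -1]

```text
clock: 15.53
position: [542.6, 3.4, 163.7]
ee_rot: [-0.655, 0.756, 0.0, -0.001]
contact_force: [-3.6, -0.5, 5.8]
gripper_width: 24.1
```

```bash
python3 stn.py
```

```text
t15.73 yaw -98.15 j6 -0.4478 eff6 [-0.088 -0.088 -0.088 -0.088 -0.088] Tz [0.044 0.073 0.08  0.039 0.109] mean 0.069 F [-3.  -0.4  6. ] w 23.31 pos [542.6   3.4 163.7]
```

apply_moves:
  plan: [1, 0, 0, 0, -0.3, 1, 0, 0, 0, -0.6, 1, 0, 0, 0, -0.6, 1, 0, 0, 0, -0.6, 1, 0, 0, 0, -0.6, 1, 0, 0, 0, -0.6, 1, 0, 0, 0, -0.6]

```text
clock: 16.37
position: [542.6, 3.4, 163.7]
ee_rot: [-0.651, 0.759, 0.0, -0.001]
contact_force: [-3.3, -0.5, 5.8]
gripper_width: 23.6
```

```bash
python3 stn.py; python3 - <<'E'
from bench import arm
from h import *
s=arm.read_state();w=arm.get_image("wrist");pickle.dump((s,w),open("w6.pkl","wb"))
cv2.imwrite("pics/w6.png",cv2.resize(w["color"][150:370,180:380,::-1],None,fx=2.5,fy=2.5))
E
```

```text
t16.57 yaw -98.75 j6 -0.4582 eff6 [-0.12 -0.12 -0.12 -0.12 -0.12] Tz [0.105 0.084 0.117 0.148 0.079] mean 0.107 F [-3.3 -0.5  5.8] w 23.91 pos [542.6   3.3 163.7]
```

View pics/w6.png

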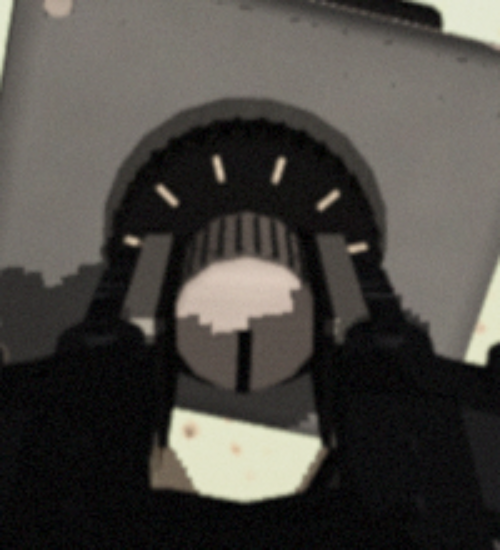

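Spring load is about 0.15 N m over the free-turning level and has been held for over 0.5 s. Now I'll let go and rise to look.

apply_moves:
  plan: [0.3, 0, 0, 0, 0, -1, 0, 0, 0, 0, -1, 0, 0, 0, 0, -1, 0, 0, 0, 0, -1, 0, 0, 0, 0, -1, 0, 0, 0, 0, -1, 0, 0, 0, 0, -1, 0, 0, 0, 0]

```text
clock: 17.33
position: [543.1, 3.7, 163.3]
ee_rot: [-0.651, 0.759, 0.0, 0.0]
contact_force: [-0.6, 0.2, 0.3]
gripper_width: 85.3
```

apply_moves:
  plan: [-1, 0, 0, 0.01, 0, -1, 0, 0, 0.03, 0, -1, 0, 0, 0.055, 0, -1, 0, 0, 0.08, 0, -1, 0, 0, 0.1, 0, -1, 0, 0, 0.1, 0, -1, 0, 0, 0.1, 0]

```text
clock: 17.92
position: [543.7, 3.8, 265.3]
ee_rot: [-0.651, 0.759, -0.001, 0.002]
contact_force: [0.2, -0.1, -0.8]
gripper_width: 85.4
```

```bash
python3 st.py; python3 - <<'E'
from bench import arm
from h import *
s=arm.read_state();w=arm.get_image("wrist");pickle.dump((s,w),open("w7.pkl","wb"))
cv2.imwrite("pics/w7.png",w["color"][:,:,::-1])
c=proj(w,[543,3.5,171],s).round().astype(int);print(c)
cv2.imwrite("pics/w7z.png",cv2.resize(w["color"][c[1]-55:c[1]+55,c[0]-65:c[0]+65,::-1],None,fx=5,fy=5,interpolation=cv2.INTER_CUBIC))
E
```

```text
t17.92 yaw -98.79 j6 -0.4589 eff6 0.0002 F [ 0.2 -0.1 -0.8] T [-0.04   0.033 -0.003] w 85.43 pos [543.7   3.8 265.3]
[279 209]
```

View pics/w7z.png

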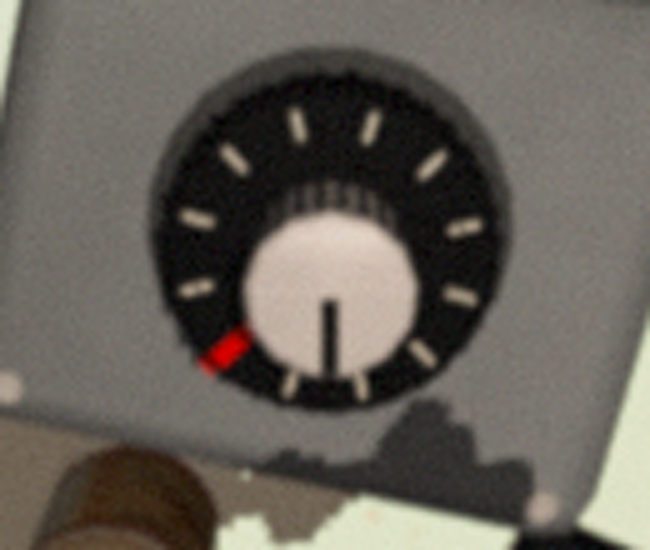

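```bash
cat > ang.py <<'E'
from h import *
def ang(w,s,axis=(543,3.5)):
    im=w["color"].astype(int); v,u=np.mgrid[:420,:560]
    # map all pixels near to ring plane and knob plane
    W=cw(w,s);Ki=np.linalg.inv(w["camera_matrix"])
    D=np.stack([u,v,np.ones_like(u)],-1)@Ki.T@W[:3,:3].T;o=W[:3,3]
    P=lambda z:(o+D*((z-o[2])/D[...,2])[...,None])[...,:2]
    A=P(183);rr=np.hypot(*(A-axis).transpose(2,0,1))
    mx=im.max(2)
    kn=((mx>120)&(rr<18)).astype(np.uint8); kn=cv2.morphologyEx(kn,cv2.MORPH_OPEN,np.ones((3,3)))
    n,l,st,ce=cv2.connectedComponentsWithStats(kn);j=1+st[1:,4].argmax()
    cs,_=cv2.findContours((l==j).astype(np.uint8),0,cv2.CHAIN_APPROX_NONE)
    c=max(cs,key=cv2.contourArea); hull=cv2.convexHull(c)
    pts=np.array([A[q[1],q[0]] for q in hull[:,0]],np.float32)
    (kc,kr)=cv2.minEnclosingCircle(pts)
    kc=np.array(kc); r=np.hypot(*(A-kc).transpose(2,0,1))
    ln=(mx<90)&(r<10.5)&(r>2)
    q=A[ln]-kc; q=q[np.hypot(*q.T)<11]
    vec=q.mean(0); vx,vy,_,_=cv2.fitLine(q.astype(np.float32),cv2.DIST_L2,0,.01,.01).ravel()
    ka=np.degrees(np.arctan2(vec[1],vec[0])); la=np.degrees(np.arctan2(vy,vx)); la+=180*round((ka-la)/180)
    # ring ticks, on z=159
    B=P(159);r2=np.hypot(*(B-axis).transpose(2,0,1))
    hid=cv2.dilate(cv2.drawContours(np.zeros((420,560),np.uint8),[hull],-1,1,-1),np.ones((5,5)))
    red=(im[...,0]>80)&(im[...,0]>2*im[...,1])&(r2>15)&(r2<30)
    tk=((mx>85)&(r2>19)&(r2<26.5)&(hid==0)).astype(np.uint8)
    n,l,st,ce=cv2.connectedComponentsWithStats(tk)
    T=[(B[l==i].mean(0),st[i,4]) for i in range(1,n) if st[i,4]>5]
    X=np.array([t[0] for t in T],np.float32)
    (rc,_,_)=cv2.fitEllipse(X) if len(X)>5 else ((np.nan,)*2,0,0)
    ra=B[red].mean(0)
    f=lambda c:np.degrees(np.arctan2(*(ra-np.array(c))[::-1]))
    print("knob centre",kc.round(2),"r %.2f"%kr,"pointer (centroid) %.2f (line) %.2f n %d"%(ka,la,len(q)))
    print("ticks",len(X),"ring centre",np.round(rc,2),"red",ra.round(2),"n",red.sum(),"angle about tick centre %.2f, knob centre %.2f"%(f(rc),f(kc)))
    ta=np.degrees(np.arctan2(X[:,1]-rc[1],X[:,0]-rc[0]))
    print("tick phase mod30",np.sort(((ta-f(rc)+15)%30-15)).round(1))
E
python3 - <<'E'
from ang import *
s,w=pickle.load(open("w7.pkl","rb")); ang(w,s)
s,w=pickle.load(open("w1.pkl","rb")); ang(w,s)
E
```

```text
knob centre [542.21   3.41] r 12.94 pointer (centroid) 80.21 (line) 81.28 n 22
ticks 12 ring centre [542.51   4.41] red [561.69  17.33] n 53 angle about tick centre 33.95, knob centre 35.53
tick phase mod30 [-0.7 -0.7 -0.7 -0.1 -0.   0.6  0.7  1.1  1.2  1.4  1.5  1.6]
knob centre [542.45   4.08] r 12.84 pointer (centroid) 153.78 (line) 157.61 n 19
ticks 10 ring centre [542.24   4.26] red [559.46  16.01] n 33 angle about tick centre 34.29, knob centre 35.04
tick phase mod30 [-0.7 -0.6 -0.4 -0.3  0.1  0.5  0.5  0.8  0.8  0.9]
```

apply_moves:
  plan: [-1, -0.0006, 0.0003, -0.012, 0, -1, -0.0006, 0.0003, -0.035, 0, -1, -0.0006, 0.0003, -0.06, 0, -1, -0.0006, 0.0003, -0.085, 0, -1, -0.0006, 0.0003, -0.103, 0, -1, -0.0006, 0.0003, -0.113, 0, -1, -0.0006, 0.0003, -0.117, 0, -1, -0.0006, 0.0003, -0.118, 0]

```text
clock: 18.63
position: [542.2, 3.9, 144.4]
ee_rot: [-0.651, 0.759, 0.0, -0.001]
contact_force: [1.2, -0.3, 0.9]
gripper_width: 85.7
```

apply_moves:
  plan: [-1, 0, 0, 0, 0, -1, 0, 0, 0, 0, -0.3, 0, 0, 0, 0, -0.3, 0, 0, 0, 0, -0.3, 0, 0, 0, 0]

```text
clock: 19.05
position: [542.7, 4.1, 146.1]
ee_rot: [-0.651, 0.759, -0.0, 0.0]
contact_force: [-1.4, 1.3, 5.1]
gripper_width: 55.7
```

```bash
python3 st.py; python3 - <<'E'
from bench import arm
from h import *
s=arm.read_state();w=arm.get_image("wrist");pickle.dump((s,w),open("w8.pkl","wb"))
cv2.imwrite("pics/w8.png",w["color"][:,:,::-1])
E
```

```text
t19.05 yaw -98.79 j6 -0.4598 eff6 0.0018 F [-1.4  1.3  5.1] T [ 0.371  0.496 -0.029] w 55.69 pos [542.7   4.1 146.1]
```

View pics/w8.png

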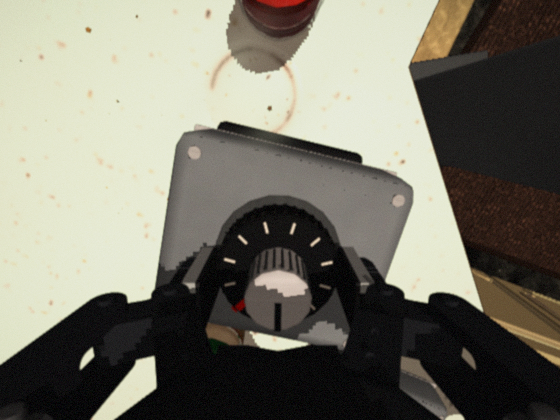

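apply_moves:
  plan: [1, 0, 0, 0, 0, 1, 0, 0, 0, 0, 1, 0, 0, 0, 0, 1, 0, 0, 0, 0, 1, 0, 0, 0, 0]

```text
clock: 19.52
position: [542.7, 4.1, 146.9]
ee_rot: [-0.651, 0.759, -0.0, 0.0]
contact_force: [-3.9, 0.8, 6.1]
gripper_width: 53.5
```

```bash
python3 st.py; python3 - <<'E'
from bench import arm
from h import *
s=arm.read_state();w=arm.get_image("wrist");pickle.dump((s,w),open("w9.pkl","wb"))
cv2.imwrite("pics/w9.png",cv2.resize(w["color"][180:370,150:410,::-1],None,fx=2.5,fy=2.5))
E
```

```text
t19.52 yaw -98.77 j6 -0.4599 eff6 0.0236 F [-3.9  0.8  6.1] T [ 0.322  0.902 -0.06 ] w 53.48 pos [542.7   4.1 146.9]
```

View pics/w9.png

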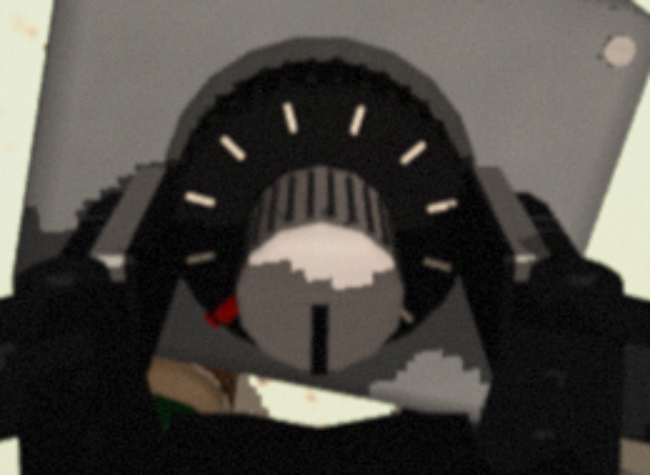

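The fingers hold only the ring, and the knob stands clear between them. Now I'll turn it anticlockwise, starting with 44°.

apply_moves:
  plan: [1, 0, 0, 0, 1.5, 1, 0, 0, 0, 4, 1, 0, 0, 0, 7, 1, 0, 0, 0, 10, 1, 0, 0, 0, 13, 1, 0, 0, 0, 16, 1, 0, 0, 0, 19, 1, 0, 0, 0, 22]

```text
clock: 20.23
position: [542.6, 4.1, 146.9]
ee_rot: [0.785, -0.62, 0.0, -0.0]
contact_force: [-3.3, 0.7, 6.9]
gripper_width: 52.7
```

apply_moves:
  plan: [1, 0, 0, 0, 3, 1, 0, 0, 0, 6, 1, 0, 0, 0, 9, 1, 0, 0, 0, 12, 1, 0, 0, 0, 16, 1, 0, 0, 0, 19, 1, 0, 0, 0, 21, 1, 0, 0, 0, 22]

```text
clock: 20.9
position: [542.6, 4.0, 146.9]
ee_rot: [0.888, -0.459, 0.0, -0.0]
contact_force: [-3.3, 1.6, 7.6]
gripper_width: 53.4
```

apply_moves:
  plan: [1, 0, 0, 0, 0, 1, 0, 0, 0, 0]

```text
clock: 21.07
position: [542.6, 4.0, 146.9]
ee_rot: [0.888, -0.46, 0.0, -0.0]
contact_force: [-3.5, 1.6, 8.0]
gripper_width: 53.1
```

```bash
python3 st.py; python3 - <<'E'
from bench import arm
from h import *
s=arm.read_state();w=arm.get_image("wrist");pickle.dump((s,w),open("w10.pkl","wb"))
cv2.imwrite("pics/w10.png",cv2.resize(w["color"][180:370,150:410,::-1],None,fx=2.5,fy=2.5))
E
```

```text
t21.07 yaw -54.74 j6 0.3085 eff6 -0.0745 F [-3.5  1.6  8. ] T [0.301 0.955 0.057] w 53.06 pos [542.6   4.  146.9]
```

View pics/w10.png

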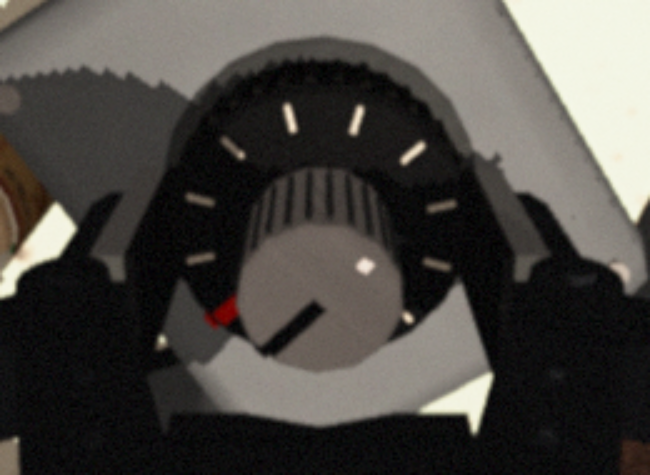

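The ring turned with the gripper and the knob stayed put. I'll add the last 2.7°, then release and look.

apply_moves:
  plan: [1, 0, 0, 0, 1.4, 1, 0, 0, 0, 2.7, 1, 0, 0, 0, 2.7, 1, 0, 0, 0, 2.7, 1, 0, 0, 0, 2.7]

```text
clock: 21.53
position: [542.6, 4.0, 146.9]
ee_rot: [0.899, -0.439, 0.0, -0.0]
contact_force: [-2.2, 2.1, 8.0]
gripper_width: 53.0
```

apply_moves:
  plan: [-0.4, 0, 0, 0, 0, -1, 0, 0, 0, 0, -1, 0, 0, 0, 0, -1, 0, 0, 0, 0, -1, 0, 0, 0, 0, -1, 0, 0, 0, 0]

```text
clock: 22.03
position: [542.5, 4.0, 145.2]
ee_rot: [0.898, -0.439, -0.0, 0.0]
contact_force: [0.2, 0.2, 0.1]
gripper_width: 85.5
```

apply_moves:
  plan: [-1, 0, 0, 0.01, 0, -1, 0, 0, 0.03, 0, -1, 0, 0, 0.055, 0, -1, 0, 0, 0.08, 0, -1, 0, 0, 0.1, 0, -1, 0, 0, 0.11, 0, -1, 0, 0, 0.11, 0, -1, 0, 0, 0.11, 0]

```text
clock: 22.7
position: [542.2, 4.1, 255.2]
ee_rot: [0.898, -0.439, -0.0, -0.0]
contact_force: [0.7, 0.2, 0.1]
gripper_width: 85.4
```

apply_moves:
  plan: [-1, 0, 0, 0, 0, -1, 0, 0, 0, 0, -1, 0, 0, 0, 0]

```text
clock: 22.95
position: [541.9, 3.9, 253.9]
ee_rot: [0.898, -0.439, -0.001, 0.001]
contact_force: [-0.8, -0.3, -0.5]
gripper_width: 85.3
```

```bash
python3 st.py; python3 - <<'E'
from bench import arm
from ang import *
s=arm.read_state();w=arm.get_image("wrist");pickle.dump((s,w),open("w11.pkl","wb"))
cv2.imwrite("pics/w11.png",w["color"][:,:,::-1])
c=proj(w,[542.5,4,171],s).round().astype(int);print(c)
cv2.imwrite("pics/w11z.png",cv2.resize(w["color"][c[1]-55:c[1]+55,c[0]-65:c[0]+65,::-1],None,fx=5,fy=5,interpolation=cv2.INTER_CUBIC))
ang(w,s)
E
```

```text
t22.95 yaw -52.10 j6 0.3553 eff6 -0.0000 F [-0.8 -0.3 -0.5] T [-0.026 -0.013 -0.031] w 85.34 pos [541.9   3.9 253.9]
[277 213]
knob centre [545.99  -1.11] r 10.72 pointer (centroid) -46.43 (line) -62.34 n 141
ticks 9 ring centre [543.42   3.16] red [545.88  25.83] n 27 angle about tick centre 83.81, knob centre 90.24
tick phase mod30 [-14.3  -5.9  -5.7  -5.3  -3.7  -1.9  -0.    0.    0.7]
```

View pics/w11z.png

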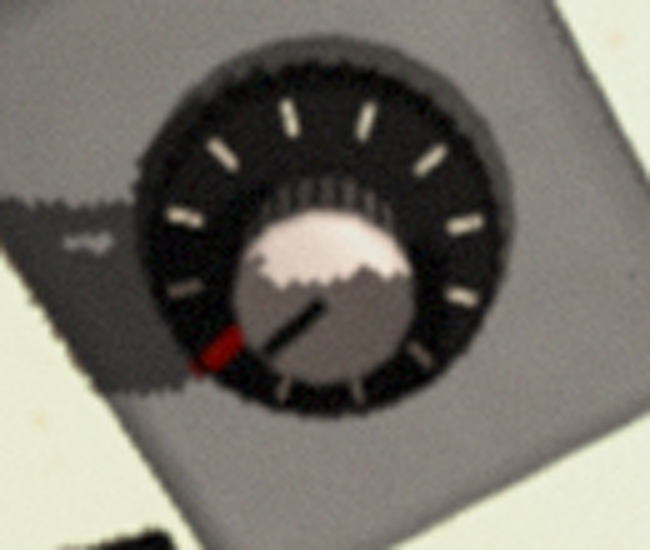

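The gripper's shadow falls on the knob here. I'll return to the earlier yaw, which gave an unshadowed view, and measure again.

apply_moves:
  plan: [-1, 0, 0, 0.005, -5, -1, 0, 0, 0.008, -12, -1, 0, 0, 0.008, -19, -1, 0, 0, 0.008, -26, -1, 0, 0, 0.008, -33, -1, 0, 0, 0.008, -40, -1, 0, 0, 0.008, -45, -1, 0, 0, 0.008, -46.7]

```text
clock: 23.67
position: [542.4, 4.0, 262.7]
ee_rot: [-0.649, 0.76, 0.0, -0.001]
contact_force: [-0.5, -1.1, 0.1]
gripper_width: 85.3
```

apply_moves:
  plan: [-1, 0, 0, 0, 0, -1, 0, 0, 0, 0, -1, 0, 0, 0, 0, -1, 0, 0, 0, 0]

```text
clock: 24.0
position: [542.5, 4.0, 263.1]
ee_rot: [-0.651, 0.759, 0.0, -0.0]
contact_force: [-0.0, -0.1, 0.1]
gripper_width: 85.5
```

```bash
python3 st.py; python3 - <<'E'
from bench import arm
from ang import *
for i in range(4):
    s=arm.read_state();w=arm.get_image("wrist")
    ang(w,s,(542.4,4))
pickle.dump((s,w),open("w12.pkl","wb"))
c=proj(w,[542.5,4,171],s).round().astype(int);print(c)
cv2.imwrite("pics/w12z.png",cv2.resize(w["color"][c[1]-55:c[1]+55,c[0]-65:c[0]+65,::-1],None,fx=5,fy=5,interpolation=cv2.INTER_CUBIC))
E
```

```text
t24.00 yaw -98.76 j6 -0.4593 eff6 0.0034 F [-0.  -0.1  0.1] T [-0.025 -0.009  0.006] w 85.53 pos [542.5   4.  263.1]
knob centre [542.31   3.44] r 12.87 pointer (centroid) 77.82 (line) 81.19 n 33
ticks 12 ring centre [542.79   4.57] red [546.44  28.33] n 40 angle about tick centre 81.27, knob centre 80.59
tick phase mod30 [-1.3 -1.1 -0.9 -0.8 -0.3 -0.3 -0.1  0.3  0.6  0.7  0.8  1. ]
knob centre [542.35   3.47] r 12.88 pointer (centroid) 77.82 (line) 81.18 n 33
ticks 12 ring centre [542.78   4.61] red [546.48  28.37] n 40 angle about tick centre 81.16, knob centre 80.58
tick phase mod30 [-1.  -0.9 -0.8 -0.5 -0.3 -0.3  0.2  0.5  0.6  1.1  1.2  1.6]
knob centre [542.34   3.46] r 12.88 pointer (centroid) 77.39 (line) 82.09 n 34
ticks 12 ring centre [542.76   4.56] red [546.49  28.37] n 40 angle about tick centre 81.09, knob centre 80.53
tick phase mod30 [-1.4 -0.9 -0.9 -0.7 -0.3 -0.2  0.3  0.5  0.8  1.2  1.3  1.5]
knob centre [542.27   3.45] r 12.87 pointer (centroid) 77.04 (line) 81.17 n 33
ticks 12 ring centre [542.77   4.53] red [546.5   28.12] n 37 angle about tick centre 81.02, knob centre 80.27
tick phase mod30 [-1.2 -0.7 -0.7 -0.5 -0.2  0.1  0.3  0.5  0.5  1.1  1.4  1.5]
[277 210]
```

View pics/w12z.png

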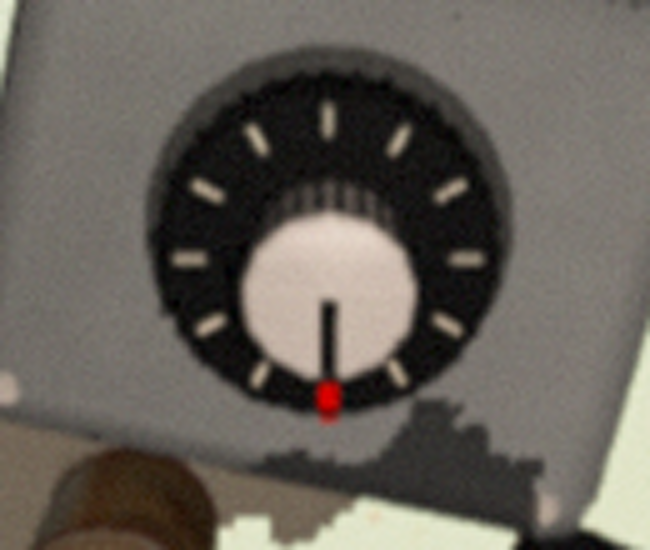

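```bash
python3 - <<'E'
from bench import arm
from h import *
t=arm.get_image("top");s0,d=pickle.load(open("d0.pkl","rb"))
m=lambda im:((im[...,0].astype(int)>2*im[...,1])&(im[...,0]>100))
for n,(y,x) in {"jam":(slice(215,265),slice(305,355))}.items():
    for im in (d["top"]["color"],t["color"]):
        yy,xx=np.nonzero(m(im[y,x]));print(n,xx.mean(),yy.mean())
df=np.abs(t["color"][225:285,400:460].astype(int)-d["top"]["color"][225:285,400:460]).mean();print("mug diff",df)
cv2.imwrite("pics/t3.png",t["color"][:,:,::-1])
E
python3 -c "
from bench import arm
print(arm.job_done())"
```

```text
jam 25.98479262672811 24.821658986175116
jam 25.876831501831504 24.833333333333332
mug diff 7.409351851851852
the job is handed in; nothing more can be done
None
```

View pics/t3.png

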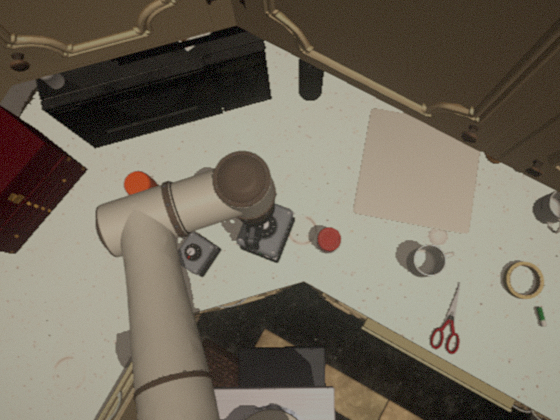

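The grinder is zeroed and the job is handed in, at about 24 s on the robot's clock. I turned the knob clockwise about 75.6° until it met the burrs. I then let go and turned the ring 46.7° anticlockwise until its zero mark reached the knob's pointer.

- **Snugging:** the wrist-joint effort rose about 0.15 N m above its free-turning level and held there for more than 0.5 s. The noisier wrist-torque reading gave the same figure. Joint friction leaves roughly ±0.03 N m of doubt, still inside 0.07–0.25.
- **Alignment:** with the gripper open and clear, the red mark measured about 81.1° and the pointer 81.2–82.1°, and they look in line in the picture. A second pointer estimate, from the centroid of the dark pixels, gave 77–78°. I discounted it because dark pixels at the knob's edge had probably pulled it off. The view before that one was shadowed and unusable, so I repeated it from another angle.
- **Knob after turning the ring:** the pointer measured 81.3° before and 81.2° after, so it stayed against the burrs.
- **Bystanders:** the jam jar and mug are where they started in the top view. The arm hides the spice jar from above. Nothing came near it, and its lower part was still in view in the last wrist picture.

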